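Find the hidden release and pop the cash drawer

ROBOT

A 7-joint arm with a two-finger parallel gripper is mounted at the origin on a cart in front of the work surface, level with it; the furniture and walls round the work are solid. World frame = base frame: x ahead of the robot, y to its left, z up, the work surface at z = 0. Lengths are in m, angles in rad, forces in N, time in s.
With the tool pointing down it reaches from about 0.425 to 1.025 m from the base axis. Payload 3.6 kg.
Tool frame: the origin (TCP) lies midway between the tips of the shut fingers; the grasp point (between the pads) lies 19 mm behind it (grasp_offset is the distance from the TCP to the grasp point, in m); z points along the fingers, y is the line along which they close (so a half turn about z gives the same grasp; the last joint's range is limited). The gripper opens to 85 mm and grips with 20 to 120 N. Pads are 22 mm wide; open, the fingers measure 114 mm over their backs; the gripper's body (76 mm by 85 mm) begins 54 mm behind the grasp point. The pads swing forward as they close: fully open they stand 13 mm farther back than shut.
Start: joints at [1.04, 0.591, 0.048, 1.609, -0.033, 0.943, -0.034], TCP at [0.307, -0.657, 0.231] pointing down, gripper open.
Joint ranges: [-2.69, 2.69], [-0.47, 2.24], [-1.27, 1.36], [0.19, 2.51], [-1.53, 4.68], [0.08, 2.07], [-3.09, 3.09]. Speed limits (rad/s): [2.57, 2.57, 3.14, 3.14, 3.14, 3.14, 3.14].

INTERFACE

Orientations are given as a unit quaternion [x, y, z, w].
In Python, from workcell import * gives the robot as it stands.
- The arm moves only by the tool send_rows, never from a script. Its argument "motion" is a list of rows, each an object with "linear": the shift along the tool's x, y, z in mm, a list of three; "rotation": the turn, a rotation vector about the tool's x, y, z in rad, a list of three; "fingers": the gripper command: -1 is fully open, 1 is shut, values between are in proportion. A call has 1 to 8 rows; each row shifts and turns the commanded pose from where the row before left it, along the tool's axes as they then stand; what a row does not reach is not made up. A row lasts 1/10 s, in which the tool goes at most 50 mm and 8.59 degrees, less where a joint would pass 70% of its speed; a pose out of reach is approached as far as the arm can. A call with a gripper value outside its range is refused whole. The fingers move at their own pace and stop on an object; the grip force is fixed at half the most. Time passes only in rows, so rows that do not move let the fingers close. It gives the time, the measured TCP pose, the force, the opening and the grip force at its end, in the units of the state.
- observe(): the state, without advancing time (a new reading comes with each control period).
- get_image(name): name is "side" or "top" or "wrist"; returns the picture (420x560x3 uint8, red, green, blue); there is no depth.
- camera_info(name): a dict with "vertical_fov" (degrees; the focal length in pixels is half the picture's height over the tangent of half this angle, whatever the lens; pixels are square), "cx", "cy" (the principal point, pixels), "k1" (the pictures are not rectified: a ray, as slopes to the right and down, at radius r is drawn at 1 + k1 r^2 times it, then the intrinsics apply), "world_from_camera" (4x4, takes a point from camera to world coordinates). Camera axes: x right, y down, z forward; pixel columns grow to the right and rows downward; lengths in m; the calibration is good to about 2 mm. A picture is of the moment at which its call begins: read the wrist's pose just before it. camera_info takes no time and is no camera call; for the wrist camera it gives the pose at the moment of the call.
- sign_off(): hands the job in; it is judged then, once.
Trained networks look in the newest picture that a camera, given by its name, has taken for a name from the list of things; names that differ only in an ending like _2 or _b are one class to them, and where a whole thing is asked for, a point or a joint stands for the part that bears it (a point fixed in the world has none). Each returns a list of dicts, best first, with "p" (0 to 1); they miss things now and then, are a little off and sometimes report something else, mostly with a low value. They report only what shows in the picture. A call takes as long as a camera call.
- recognise(camera, target): "box" ([centre column, centre row, width, height] in pixels, round what is visible of it).
- tip_of(camera, target): "pixel" ([column, row] in pixels: a listed point, or the origin of a listed thing).
The state is a dict: "t": time; "joint_positions": joint angles; "joint_velocities": joint speeds; "tau": joint torques, N m; "position": TCP position; "tcp_rot": TCP orientation; "contact_force": force on the tool from outside, world axes, zero at the start; "torque": the same for the moment, N m; "gripper_width": finger opening in m; "finger_force": force on a finger pad.
Only numpy, scipy, OpenCV 4.12 (cv2) and the standard library are available. Lean on these libraries where they do the work, as an engineer would, in place of code of your own. Each camera call takes 0.05 s, during which the arm holds its last target. There are 200 camera calls.

TASK

The cash drawer on the counter is shut and opens by a hidden release: a slightly sunken plate of the same grey, somewhere along the light grey strip on top of its box. Feel along the strip with your fingertips until you find the plate, and press it in until the drawer springs out; then take your hand away and leave the drawer open. Only touch: do not pick up or shift any of the things standing on the box or around it.

Things in the scene. Friction and masses are not known exactly. Their poses are not given: they have to be found in the camera images.
- till: Cash drawer unit, a dark grey steel box fixed to the counter, 220 deep (x) x 350 wide (y) x 85 mm high. Origin at the centre of its underside, on the counter; x points from its drawer front to its back, y along its width (to the left seen from the front), z up. Its flat top carries the light grey strip.
- panel_mid (a point): Middle of the smooth light grey strip, on its surface, 85 mm above the counter; axes as the box. The strip is 240 mm long (y) and 60 mm wide (x), flush with the steel top, rigid, between two black end caps 2 mm proud. The release plate's centre lies on the strip's long middle line, up to 96 mm to either side of this point; the place differs every time.
- panel_left (a point): left end of the strip's middle line (box +y), on its surface, 120 mm from the middle
- panel_right (a point): right end of the strip's middle line (box -y), on its surface, 120 mm from the middle
- release (a joint): Release plate, pressed straight down: 0 at rest, 0.006 m fully in. Same grey as the strip, 46 mm long (along the strip) x 38 mm wide, its face 2 mm below the strip's surface. Spring loaded: 1.6 N at first, 4 N fully in; the catch lets go at about 0.005. Once the drawer is out the plate stays sunk.
- drawer (a joint): how far the drawer has come out, m: about 0 shut and latched, 0.05 fully sprung out (it slides towards the robot side, the box's -x, by its own spring, in about half a second, once the plate is pressed fully in).
- ribbon: loose spool of red ribbon standing on top of the box behind the strip, 43 mm across, 19 mm high; origin at the centre of its underside; leave alone
- tape: loose roll of tan tape lying on top of the box behind the strip, 73 mm across, 18 mm high; origin at the centre of its underside; leave alone
- stamp: loose wooden hand stamp standing on the counter to the right, 29 x 45 mm, 76 mm high; origin at the centre of its underside; leave alone
- macaron: loose red macaron on the counter to the left, 47 mm across, 28 mm high; origin at the centre of its underside; leave alone
- jar: loose clear jar of pale sweets with a grey lid on the counter to the left, 72 mm across, 128 mm high; origin at the centre of its underside; leave alone

How it is judged:
On the way:
1. the release plate is pressed in by the fingers (value of joint release above 0.003 m and contact force between the fingers and anything else above 1 N and value of joint drawer below 0.03 m).
At the end, for the whole second after the job is handed in: The drawer has sprung out by more than 40 mm and is at rest, and none of the loose things has moved by 20 mm or more (value of joint drawer above 0.04 m and velocity of joint drawer below 0.02 m/s and distance of each of ribbon, tape, stamp, macaron, jar from where it was at the start of the episode below 0.02 m); the robot touches nothing.
It fails at once if a loose thing on or beside the box is shifted or lifted by 20 mm or more (distance of any of ribbon, tape, stamp, macaron, jar from where it was at the start of the episode above 0.02 m).
It also fails if it takes over 64 s, if anything falls off the work surface, if the arm or the gripper's body presses on something with over 40 N, if the wrist force passes 120 N, or if a joint passes its speed limit or range.

## Working session

There is one attempt and no reset: what is moved stays moved. The work goes in short steps, Python scripts to look and compute and a tool call to move; the robot and the scene stay as the last step left them, time stands still between calls to the robot, and variables do not carry over. Pictures are saved under pics/ and viewed, at most 10 in all, crops included, and the job is handed in when it is done.

Besides the shell and the picture viewer there is one more tool, called after "Emit:" by a JSON object that holds its "name" and its "arguments", one argument or row to a line. send_rows: Moves the arm, as the interface text tells. Its arguments: {"type":"object","properties":{"motion":{"type":"array"}},"required":["motion"]}

```bash
mkdir -p pics; cat > h.py <<'E'
from workcell import *
import numpy as np, cv2
def ray(cam,px):
    c=camera_info(cam); f=210/np.tan(np.radians(c["vertical_fov"])/2)
    K=np.array([[f,0,c["cx"]],[0,f,c["cy"]],[0,0,1.]])
    p=cv2.undistortPoints(np.array([[px]],float),K,np.array([c["k1"],0,0,0,0.]))[0,0]
    T=np.array(c["world_from_camera"]); return T[:3,3],T[:3,:3]@np.array([p[0],p[1],1])
def onz(cam,px,z):
    o,d=ray(cam,px); return o+d*(z-o[2])/d[2]
E
python3 - <<'E'
from h import *
s=observe(); print({k:np.round(s[k],3).tolist() for k in ("t","position","tcp_rot","contact_force","gripper_width")})
for c in("top","side"):
    cv2.imwrite(f"pics/{c}.png",get_image(c)[:,:,::-1])
    for n in("panel_mid","panel_left","panel_right"):
        for r in tip_of(c,n)[:1]: print(c,n,r,onz(c,r["pixel"],.085).round(4))
for n in("ribbon","tape","stamp","macaron","jar"):
    for r in tip_of("top",n)[:1]: print(n,r["p"],r["pixel"],onz("top",r["pixel"],.085 if n in("ribbon","tape") else 0).round(3))
E
```

```text
{'t': 0.0, 'position': [0.307, -0.656, 0.23], 'tcp_rot': [0.976, 0.217, -0.0, -0.001], 'contact_force': [0.491, -0.579, -0.033], 'gripper_width': 0.085}
top panel_mid {'pixel': [260.0, 222.4], 'p': 0.93} [0.5308 0.0409 0.085 ]
top panel_left {'pixel': [212.7, 225.2], 'p': 0.69} [0.5234 0.1615 0.085 ]
side panel_mid {'pixel': [271.5, 206.9], 'p': 0.82} [0.5276 0.045  0.085 ]
side panel_left {'pixel': [282.5, 191.8], 'p': 0.78} [0.5177 0.1606 0.085 ]
side panel_right {'pixel': [260.0, 226.5], 'p': 0.83} [ 0.5457 -0.0794  0.085 ]
ribbon 0.73 [225.4, 186.6] [0.622 0.13  0.085]
tape 0.95 [281.1, 180.6] [ 0.638 -0.012  0.085]
stamp 0.46 [400.1, 215.2] [ 0.552 -0.334  0.   ]
macaron 0.72 [152.3, 244.4] [0.471 0.339 0.   ]
jar 0.88 [148.1, 158.9] [0.705 0.354 0.   ]
```

View pics/top.png

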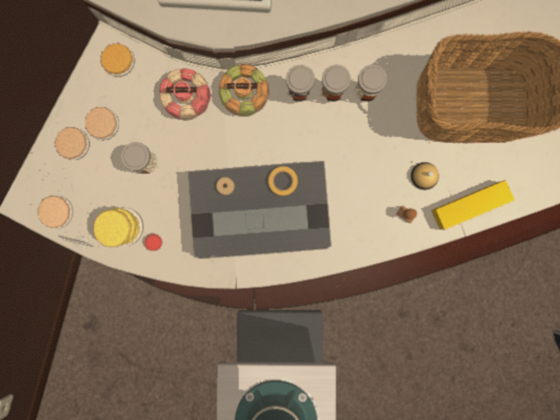

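View pics/side.png

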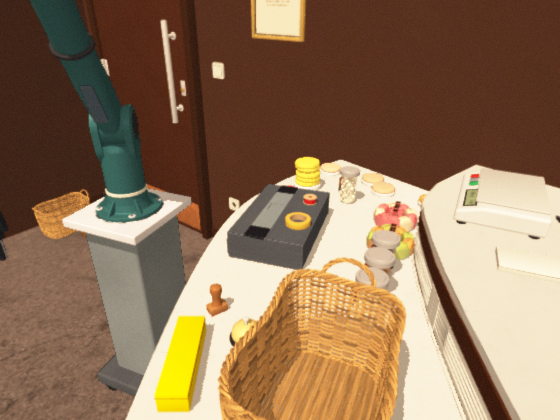

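The top picture shows the box at cols 191-330, rows 162-258, and the strip at cols 214-308 around row 221, with perhaps a faint patch near col 258. I'll take an enlarged, contrast-stretched crop.

```bash
python3 - <<'E'
import cv2,numpy as np
a=cv2.imread("pics/top.png")[200:245,205:315].astype(float)
a=np.clip((a-40)*2.2,0,255).astype(np.uint8)
cv2.imwrite("pics/crop.png",cv2.resize(a,None,fx=7,fy=7,interpolation=cv2.INTER_CUBIC))
from h import *
for p in((214,225),(308,219),(260,222),(246,222),(273,222)): print(p,onz("top",p,.085).round(4))
E
```

```text
(214, 225) [0.5239 0.1582 0.085 ]
(308, 219) [ 0.5398 -0.081   0.085 ]
(260, 222) [0.5319 0.0409 0.085 ]
(246, 222) [0.5318 0.0766 0.085 ]
(273, 222) [0.532  0.0079 0.085 ]
```

View pics/crop.png

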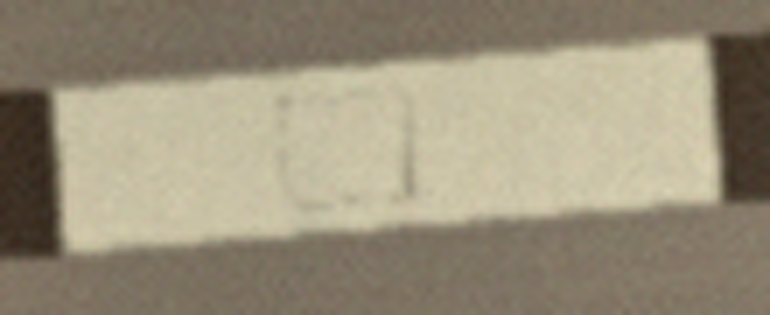

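The crop shows a faint rectangle at crop cols 280-410, rows 95-205, which is full-image pixel (254.4, 221.4), or about world (0.531, 0.055). I'll feel the strip beside it first for a reference height, then the plate.

Emit:
{"name": "send_rows", "arguments": {
  "motion": [
    {"linear": [0, 0, 0], "rotation": [0, 0, 0.122], "fingers": 1},
    {"linear": [0, 0, 0], "rotation": [0, 0, 0.122], "fingers": 1},
    {"linear": [0, 0, 0], "rotation": [0, 0, 0.122], "fingers": 1},
    {"linear": [19.5, -45.5, 0], "rotation": [0, 0, 0], "fingers": 1},
    {"linear": [19.5, -45.5, 0], "rotation": [0, 0, 0], "fingers": 1},
    {"linear": [19.5, -45.5, 0], "rotation": [0, 0, 0], "fingers": 1},
    {"linear": [19.5, -45.5, 0], "rotation": [0, 0, 0], "fingers": 1},
    {"linear": [19.5, -45.5, 0], "rotation": [0, 0, 0], "fingers": 1}
  ]
}}

```text
t: 1.45
position: [0.3889, -0.4209, 0.2316]
tcp_rot: [0.999, 0.036, 0.0, 0.0]
contact_force: [0.5, -0.5, 0.7]
gripper_width: -0.0002
finger_force: 0.0
```

Emit:
{"name": "send_rows", "arguments": {
  "motion": [
    {"linear": [19.5, -45.5, 0], "rotation": [0, 0, 0], "fingers": 1},
    {"linear": [19.5, -45.5, 0], "rotation": [0, 0, 0], "fingers": 1},
    {"linear": [19.5, -45.5, 0], "rotation": [0, 0, 0], "fingers": 1},
    {"linear": [19.5, -45.5, 0], "rotation": [0, 0, 0], "fingers": 1},
    {"linear": [19.5, -45.5, 0], "rotation": [0, 0, 0], "fingers": 1},
    {"linear": [19.5, -45.5, 0], "rotation": [0, 0, 0], "fingers": 1},
    {"linear": [0, 0, 0], "rotation": [0, 0, 0], "fingers": 1},
    {"linear": [0, 0, 0], "rotation": [0, 0, 0], "fingers": 1}
  ]
}}

```text
t: 2.25
position: [0.4861, -0.1405, 0.2315]
tcp_rot: [0.999, 0.038, 0.0, 0.0]
contact_force: [0.3, -1.1, 0.8]
gripper_width: 0.0004
finger_force: 0.0
```

Emit:
{"name": "send_rows", "arguments": {
  "motion": [
    {"linear": [19.5, -45.5, 0], "rotation": [0, 0, 0], "fingers": 1},
    {"linear": [19.5, -45.5, 0], "rotation": [0, 0, 0], "fingers": 1},
    {"linear": [19.5, -45.5, 0], "rotation": [0, 0, 0], "fingers": 1},
    {"linear": [0, 0, 30], "rotation": [0, 0, 0], "fingers": 1},
    {"linear": [0, 0, 0], "rotation": [0, 0, 0], "fingers": 1},
    {"linear": [0, 0, 0], "rotation": [0, 0, 0], "fingers": 1}
  ]
}}

```text
t: 2.85
position: [0.5329, -0.0045, 0.201]
tcp_rot: [0.999, 0.034, -0.001, 0.001]
contact_force: [-0.3, -0.9, -0.0]
gripper_width: 0.0004
finger_force: 0.0
```

```bash
python3 - <<'E'
from h import *
im=get_image("wrist"); cv2.imwrite("pics/w.png",np.clip((im[:,:,::-1].astype(float)-30)*1.7,0,255).astype(np.uint8))
s=observe(); print(np.round(s["position"],4),np.round(s["contact_force"],2))
for n in("panel_mid","panel_left","panel_right","release"):
    for r in tip_of("wrist",n)[:1]: print(n,r,onz("wrist",r["pixel"],.085).round(4))
E
```

```text
[ 0.5336 -0.0046  0.2017] [0.82 0.01 0.1 ]
panel_left {'pixel': [81.8, 204.0], 'p': 0.59} [0.5255 0.1582 0.085 ]
panel_right {'pixel': [376.0, 199.8], 'p': 0.68} [ 0.545  -0.0774  0.085 ]Traceback (most recent call last):
  File "<stdin>", line 5, in <module>
ValueError: it knows: jar, macaron, panel_left, panel_mid, panel_right, ribbon, stamp, tape, till
```

View pics/w.png

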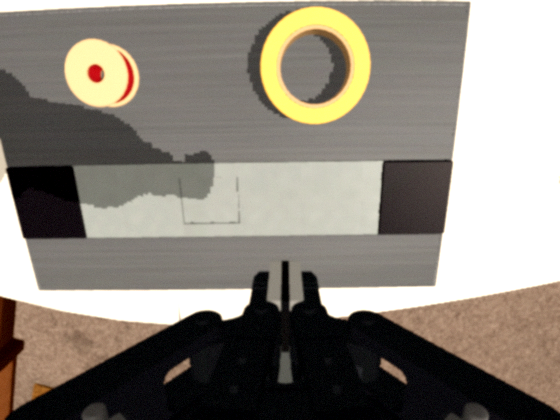

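The wrist view shows the plate outline at cols 181-239, lower edge at row 222, so its centre is about (210, 199) or world (0.534, 0.056). I'll touch the strip here first, beside the plate.

Emit:
{"name": "send_rows", "arguments": {
  "motion": [
    {"linear": [0, 0, 30], "rotation": [0, 0, 0], "fingers": 1},
    {"linear": [0, 0, 30], "rotation": [0, 0, 0], "fingers": 1},
    {"linear": [0, 0, 30], "rotation": [0, 0, 0], "fingers": 1},
    {"linear": [0, 0, 15], "rotation": [0, 0, 0], "fingers": 1},
    {"linear": [0, 0, 5], "rotation": [0, 0, 0], "fingers": 1},
    {"linear": [0, 0, 3], "rotation": [0, 0, 0], "fingers": 1},
    {"linear": [0, 0, 0], "rotation": [0, 0, 0], "fingers": 1}
  ]
}}

```text
t: 3.75
position: [0.5346, -0.002, 0.089]
tcp_rot: [0.999, 0.036, 0.001, 0.0]
contact_force: [0.1, -0.4, 0.4]
gripper_width: 0.0002
finger_force: 0.0
```

Emit:
{"name": "send_rows", "arguments": {
  "motion": [
    {"linear": [0, 0, 2], "rotation": [0, 0, 0], "fingers": 1},
    {"linear": [0, 0, 0], "rotation": [0, 0, 0], "fingers": 1}
  ]
}}

```text
t: 3.95
position: [0.5344, -0.0017, 0.087]
tcp_rot: [0.999, 0.036, 0.001, -0.0]
contact_force: [-0.3, -0.5, -0.1]
gripper_width: 0.0003
finger_force: 0.0
```

Emit:
{"name": "send_rows", "arguments": {
  "motion": [
    {"linear": [0, 0, 1], "rotation": [0, 0, 0], "fingers": 1},
    {"linear": [0, 0, 0], "rotation": [0, 0, 0], "fingers": 1}
  ]
}}

```text
t: 4.15
position: [0.5341, -0.0016, 0.0855]
tcp_rot: [0.999, 0.036, 0.0, -0.0]
contact_force: [0.5, 0.2, -0.5]
gripper_width: 0.0001
finger_force: 0.0
```

Emit:
{"name": "send_rows", "arguments": {
  "motion": [
    {"linear": [0, 0, 1], "rotation": [0, 0, 0], "fingers": 1},
    {"linear": [0, 0, 0], "rotation": [0, 0, 0], "fingers": 1}
  ]
}}

```text
t: 4.35
position: [0.5341, -0.0017, 0.0851]
tcp_rot: [0.999, 0.036, 0.0, -0.0]
contact_force: [-2.5, 0.1, 6.7]
gripper_width: -0.0003
finger_force: 3.6
```

The strip's surface is felt at z≈0.085. Next I'll lift, go over the plate and feel there.

Emit:
{"name": "send_rows", "arguments": {
  "motion": [
    {"linear": [0, 0, -8], "rotation": [0, 0, 0], "fingers": 1},
    {"linear": [2, -29, 0], "rotation": [0, 0, 0], "fingers": 1},
    {"linear": [2, -28.5, 0], "rotation": [0, 0, 0], "fingers": 1},
    {"linear": [0, 0, 0], "rotation": [0, 0, 0], "fingers": 1},
    {"linear": [0, 0, 5], "rotation": [0, 0, 0], "fingers": 1},
    {"linear": [0, 0, 3], "rotation": [0, 0, 0], "fingers": 1},
    {"linear": [0, 0, 0], "rotation": [0, 0, 0], "fingers": 1}
  ]
}}

```text
t: 5.05
position: [0.5333, 0.0545, 0.0837]
tcp_rot: [0.999, 0.035, -0.001, 0.0]
contact_force: [0.8, -0.1, 0.3]
gripper_width: 0.0001
finger_force: 0.0
```

Emit:
{"name": "send_rows", "arguments": {
  "motion": [
    {"linear": [0, 0, 1.5], "rotation": [0, 0, 0], "fingers": 1},
    {"linear": [0, 0, 0], "rotation": [0, 0, 0], "fingers": 1}
  ]
}}

```text
t: 5.25
position: [0.5337, 0.055, 0.0827]
tcp_rot: [0.999, 0.035, -0.0, 0.0]
contact_force: [-0.6, 0.3, 0.6]
gripper_width: -0.0002
finger_force: 0.0
```

Here the tip is below the strip's level without contact, so this is the plate. Pressing it in, about 6 mm further.

Emit:
{"name": "send_rows", "arguments": {
  "motion": [
    {"linear": [0, 0, 1.5], "rotation": [0, 0, 0], "fingers": 1},
    {"linear": [0, 0, 1.5], "rotation": [0, 0, 0], "fingers": 1},
    {"linear": [0, 0, 1.5], "rotation": [0, 0, 0], "fingers": 1},
    {"linear": [0, 0, 0], "rotation": [0, 0, 0], "fingers": 1}
  ]
}}

```text
t: 5.65
position: [0.5339, 0.0553, 0.0783]
tcp_rot: [0.999, 0.036, 0.0, 0.0]
contact_force: [-0.7, -2.4, 3.1]
gripper_width: -0.0001
finger_force: 1.6
```

Emit:
{"name": "send_rows", "arguments": {
  "motion": [
    {"linear": [0, 0, 1.5], "rotation": [0, 0, 0], "fingers": 1},
    {"linear": [0, 0, 1], "rotation": [0, 0, 0], "fingers": 1},
    {"linear": [0, 0, 0], "rotation": [0, 0, 0], "fingers": 1},
    {"linear": [0, 0, 0], "rotation": [0, 0, 0], "fingers": 1}
  ]
}}

```text
t: 6.05
position: [0.5339, 0.0555, 0.0769]
tcp_rot: [0.999, 0.036, 0.0, 0.0]
contact_force: [-3.0, -2.2, 13.9]
gripper_width: 0.0001
finger_force: 6.9
```

Force jumped at the 6 mm stop, so the plate is fully in. Withdrawing upward.

Emit:
{"name": "send_rows", "arguments": {
  "motion": [
    {"linear": [0, 0, -5], "rotation": [0, 0, 0], "fingers": 1},
    {"linear": [0, 0, -20], "rotation": [0, 0, 0], "fingers": 1},
    {"linear": [0, 0, -40], "rotation": [0, 0, 0], "fingers": 1},
    {"linear": [0, 0, -40], "rotation": [0, 0, 0], "fingers": 1},
    {"linear": [0, 0, -20], "rotation": [0, 0, 0], "fingers": 1},
    {"linear": [0, 0, 0], "rotation": [0, 0, 0], "fingers": 1},
    {"linear": [0, 0, 0], "rotation": [0, 0, 0], "fingers": 1},
    {"linear": [0, 0, 0], "rotation": [0, 0, 0], "fingers": 1}
  ]
}}

```text
t: 6.85
position: [0.5326, 0.0563, 0.1994]
tcp_rot: [0.999, 0.036, -0.001, 0.0]
contact_force: [0.2, 0.9, 0.1]
gripper_width: 0.0001
finger_force: 0.0
```

```bash
python3 - <<'E'
from h import *
cv2.imwrite("pics/side2.png",get_image("side")[:,:,::-1])
s=observe(); print(s["t"],np.round(s["position"],3))
E
```

```text
6.9 [0.533 0.056 0.199]
```

View pics/side2.png

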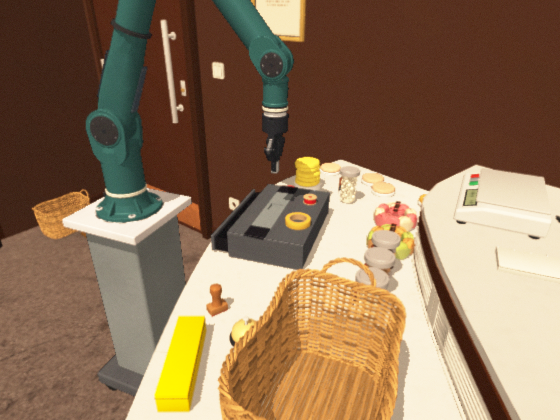

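The drawer stands open at cols 215-240, row 230. The ribbon (310, 199) and tape (298, 220) are where they were, and the hand is clear.

```bash
python3 -c "
from workcell import *
print(sign_off())"
```

```text
the job is handed in; nothing more can be done
None
```

I found the release plate by sight and touch and pressed it fully in. The drawer sprang open, the loose things look unmoved, and I handed the job in with the hand clear.

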